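# Log and seat a battery pack in the bench test dock

## Robot

A 6-joint arm with a two-finger parallel gripper is mounted at the origin on the work surface. World frame = base frame: x ahead of the robot, y to its left, z up, the work surface at z = 0. Lengths are in m, angles in rad, forces in N, time in s.
With the tool pointing down it reaches from about 0.25 to 0.8 m from the base axis. Payload 3.9 kg.
Tool frame: the origin (TCP) lies at the very end of the fingers, on their centre line; the grasp point (between the pads) lies 19 mm behind it; x points along the fingers, z is the direction in which the jaws open and shut, and the axes are right-handed (so a half turn about x gives the same grasp; the last joint's range is limited). The gripper opens to 85 mm and grips with 20 to 120 N. Pads are 22 mm wide; open, the fingers measure 114 mm over their backs; the gripper's body (76 mm by 85 mm) begins 54 mm behind the grasp point. The pads swing forward as they close: fully open they stand 13 mm farther back than shut.
Start: joints at [1.102, 0.26, -0.138, 1.173, 0, 1.571], TCP at [0.237, 0.468, 0.231] pointing down, gripper open.
Joint ranges: [-2.78, 2.78], [-0.83, 1.72], [-1.28, 1.37], [-1.9, 2.12], [-1.57, 1.48], [-3.14, 3.14]. Speed limits (rad/s): [2.57, 2.57, 3.14, 3.14, 3.14, 3.14].

## Interface

Orientations are given as a unit quaternion [x, y, z, w].
In Python, from station import bot gives the robot as it stands. The module is installed in compiled form; this text tells all that it offers.
- The arm moves only by the tool jog_arm, never from a script. Its argument "plan" is a list of rows, each a list of 7 numbers: the shift along the tool's x, y, z in m, then the turn, a rotation vector about the tool's x, y, z in rad, then the opening, from -1 (shut) to 1 (fully open), so that 0 is half open. In form: [[x, y, z, rx, ry, rz, claw], ...]. A call has 1 to 8 rows; each row shifts and turns the commanded pose from where the row before left it, along the tool's axes as they then stand; what a row does not reach is not made up. A row lasts 1/8 s, in which the tool goes at most 62.5 mm and 10.7 degrees, less where a joint would pass 70% of its speed; a pose out of reach is approached as far as the arm can. A call with a gripper value outside its range is refused whole. The fingers move at their own pace and stop on an object; the grip force is fixed at half the most. Time passes only in rows, so rows that do not move let the fingers close. It gives the time, the measured TCP pose, the force and the opening at its end, in the units of the state.
- bot.state(): the state, without advancing time (a new reading comes with each control period).
- bot.snapshot(name): name is "side" or "top" or "wrist"; returns a dict with "pixels" (420x560x3 uint8, red, green, blue), "fx", "fy", "cx", "cy" (pixels), "world_from_camera" (4x4, takes a point from camera to world coordinates). Camera axes: x right, y up, looking along -z (the intrinsics and any distortion apply to the point x, -y, -z); pixel columns grow to the right and rows downward; lengths in m; the calibration is good to about 2 mm. A picture is of the moment at which its call begins. There is no depth.
- bot.sign_off(): hands the job in, once; it reports no verdict.
The state is a dict: "time_s": time; "q": joint angles; "joint_vel": joint speeds; "tau": joint torques, N m; "tool_pos": TCP position; "tool_rot": TCP orientation; "ft_force": force on the tool from outside, world axes, zero at the start; "wrist_torque": the same for the moment, N m; "finger_gap": finger opening in m.
Only numpy, scipy, OpenCV 4.12 (cv2) and the standard library are available. Lean on these libraries where they do the work, as an engineer would, in place of code of your own. Each camera call takes 0.05 s, during which the arm holds its last target.

## Task

Pick up the hand scanner and hold it upright and still for a second with its window about 7 cm straight above the bar-code label on the test dock, then stand it back on the bench and let go of it. Then take the battery pack with the bar handle from its cradle, push it into the dock's bayonet socket, turn it clockwise (seen from above) as far as it goes, about a quarter turn, and finish while still gripping it and pressing it fully home against the spring, without letting go. Leave everything else on the bench where it is.

Things in the scene. Friction and masses are not known exactly. Their poses are not given: they have to be found in the camera images.
- scanner_center (a point): Half-way up the hand scanner, an upright round wand 126 mm tall, 0.18 kg, standing on its broad black nose (52 mm across, 22 mm tall, narrowing up to 40 mm). Grey round grip 34 mm across from 40 to 118 mm above the foot. This point is on the axis, 63 mm above the foot; z points up the wand. Scanner and packs swap places from start to start.
- scanner: The same hand scanner; origin at the centre of its flat underside, which is the scanning window and looks straight down (-z).
- dock: Test dock: fixed grey box 110 (x) x 180 (y) mm, 84 mm high, turned up to 0.3 rad; origin under its centre. On its top: the socket (35 mm from the centre, +y side) and the flat bar-code label (50 mm, -y side).
- label (a point): Centre of the label lying flat on the dock's top (white paper 36 x 44 mm with black stripes), 84 mm above the bench; z up.
- socket (a point): Centre of the socket mouth, level with the ring's top, 85 mm up, dock's axes: steel bayonet ring 6 mm thick, hole 34 mm, two opposite slots 12 mm wide for the pack's pins. Slots lie 1.40 rad (80 degrees) counter-clockwise of this x axis, seen from above. Below the ring the pins turn 80 degrees clockwise to a hard stop, along this x axis; the shoulder must be within 4 mm of the ring to turn.
- contact (a joint): Spring-loaded brass contact in the socket, 26 mm across, top 10 mm below the mouth when free: travel in m, 0 = up, grows downward. It meets the pack's foot with the shoulder 14 mm above the ring and reads about 0.014 with the pack fully home. Spring 3 N at 0, 8 N at 0.014. A pack let go is pushed back up: 4 mm if turned, more if not.
- pack_center (a point): Half-way up the battery pack with the bar handle, 82 mm tall, 0.25 kg. Grey body 58 mm across from 24 to 52 mm above the foot (its flat underside is the shoulder); bar handle on top from 52 to 82 mm, 46 mm long along x, 16 mm thick along y. This point is on the axis, 41 mm above the foot, 17 mm above the shoulder; z up. Half a turn makes no difference.
- pack: The same pack; origin at the centre of its foot. Under the shoulder there is an aluminium shank 31 mm across, 24 mm long, chamfered foot, with two opposite steel pins 8 mm thick along x (in line with the bar), reaching 22 mm from the axis, 10 mm above the foot. It hangs by its shoulder in a fixed black square cradle 75 mm wide, 30 mm high, its foot 6 mm above the bench.
- spare_center (a point): Half-way up the other pack, 76 mm tall, not to be used: same body, but a round knob 36 mm across on top instead of a bar. It stands in a like cradle. Leave it there.
- meter: Bystander: black multimeter lying flat, 150 x 76 x 34 mm, long along its x; origin at its underside.
- driver: Bystander: screwdriver lying on the bench beyond the dock, along its x.
- spanner: Bystander: spanner lying on the bench at the left, along its x.
Things that resemble listed ones, but are neither listed nor needed, are in the scene too. Leave any red look-alike of the pack alone. What is shaped like the dock but green is not meant.

How it is judged:
On the way, in this order (a step that is already met when the one before it is completed fails the run):
1. the gripped scanner is held upright and still, its window 40 to 110 mm above the label and within 15 mm of straight above its centre (contact force between the fingers and scanner above 0.5 N and z of scanner_center in the frame of label between 0.103 and 0.173 m and horizontal distance between scanner and label below 0.015 m and horizontal distance between scanner_center and label below 0.02 m and angle between scanner_center's own z axis and vertical below 0.15 rad and linear speed of scanner below 0.03 m/s), for 0.7 s.
2. the scanner stands upright on the bench again, let go (height (world z) of scanner_center between 0.057 and 0.068 m and angle between scanner_center's own z axis and vertical below 0.12 rad and contact force between the fingers and scanner below 0.1 N and linear speed of scanner below 0.03 m/s), for 0.2 s.
3. the pack is pushed in, turned to the stop and pressed home (z of pack_center in the frame of socket below 0.0195 m and horizontal distance between pack_center and socket below 0.004 m and angle between pack_center's own z axis and vertical below 0.08 rad and angle between the x axis of pack_center and the x axis of socket, either way round below 0.25 rad and value of joint contact above 0.0105 m and contact force between the fingers and pack above 2 N), for 0.3 s.
At the end, for the whole second after the job is handed in: The pack is in the socket (axis within 4 mm, tilt under 0.08 rad), its pins within 0.25 rad of the end stop, its shoulder within 2.5 mm of the ring with the spring contact pushed in more than 10.5 mm, and the gripper still grips it; the scanner stands upright on the bench, untouched (all of step 2 and all of step 3); the arm keeps its last pose, push and grip.
It fails at once if the round-knob pack or another loose thing on the bench is moved more than 30 mm (distance of any of spare_center, meter, driver, spanner from where it was at the start of the episode above 0.03 m).
It also fails if it takes over 72 s, if anything falls off the work surface, if the arm or the gripper's body presses on something with over 40 N, if the wrist force passes 120 N, or if a joint passes its speed limit or range.

## Working session

There is one attempt and no reset: what is moved stays moved. The work goes in short steps, Python scripts to look and compute and a tool call to move; the robot and the scene stay as the last step left them, time stands still between calls to the robot, and variables do not carry over. Pictures are saved under pics/ and viewed, and the job is handed in when it is done.

Besides the shell and the picture viewer there is one more tool, called after ">>>" by a JSON object that holds its "method" and its "body", one argument or row to a line. jog_arm: Moves the arm, as the interface text tells. Its arguments: {"type":"object","properties":{"plan":{"type":"array"}},"required":["plan"]}

```bash
mkdir -p pics
python3 - <<'E'
from station import bot
import cv2,numpy as np,pickle
print(bot.state())
for n in ["side","top","wrist"]:
    s=bot.snapshot(n); pickle.dump(s,open(f"pics/{n}0.pkl","wb"))
    cv2.imwrite(f"pics/{n}0.png",s["pixels"][:,:,::-1])
    print(n,s["fx"],s["fy"],s["cx"],s["cy"],[k for k in s]);print(np.round(s["world_from_camera"],3))
E
```

```text
{'time_s': 0.0, 'q': array([ 1.10201829e+00,  2.60688088e-01, -1.39350083e-01,  1.17270702e+00,
        4.26637385e-06,  1.57079074e+00]), 'joint_vel': array([-0.00105038,  0.00027816, -0.00015733,  0.00084284, -0.00035622,
        0.00074468]), 'tau': array([-5.56631903e-05, -4.05683863e+01,  2.53923315e+01,  1.86857680e-02,
       -7.33108482e-05, -1.43269812e-06]), 'tool_pos': array([0.2368878 , 0.46776361, 0.23046995]), 'tool_rot': array([-0.37056479,  0.60303911,  0.36984589,  0.60186343]), 'ft_force': array([ 0.06349116,  0.00181308, -0.9125199 ]), 'wrist_torque': array([-0.01245739, -0.02636676,  0.01373109]), 'finger_gap': 0.0852695857255553}
side 395.72046046815404 395.72046046815404 273.9051182013816 210.47584760920088 ['pixels', 'fx', 'fy', 'cx', 'cy', 'world_from_camera']
[[ 0.901  0.25  -0.355  0.148]
 [-0.434  0.486 -0.759 -0.683]
 [-0.017  0.838  0.546  0.582]
 [ 0.     0.     0.     1.   ]]
top 432.17530988179914 432.17530988179914 280.95744670914024 203.86349258498987 ['pixels', 'fx', 'fy', 'cx', 'cy', 'world_from_camera']
[[ 0.006  0.976 -0.219  0.226]
 [-1.     0.005 -0.006  0.025]
 [-0.005  0.219  0.976  1.253]
 [ 0.     0.     0.     1.   ]]
wrist 341.5655384442948 341.5655384442948 278.48486969696864 209.95036058075195 ['pixels', 'fx', 'fy', 'cx', 'cy', 'world_from_camera']
[[ 0.452 -0.861 -0.233  0.178]
 [ 0.892  0.436  0.12   0.498]
 [-0.002 -0.262  0.965  0.372]
 [ 0.     0.     0.     1.   ]]
```

View pics/side0.png

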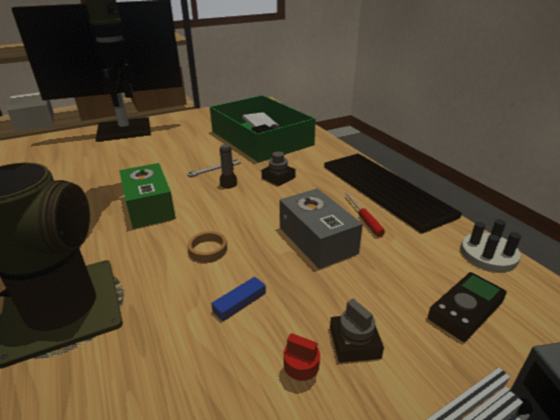

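View pics/top0.png

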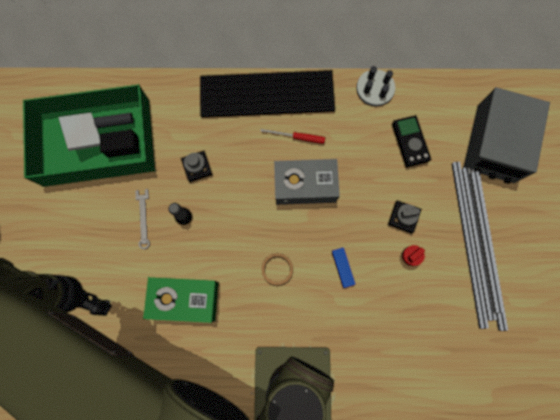

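View pics/wrist0.png

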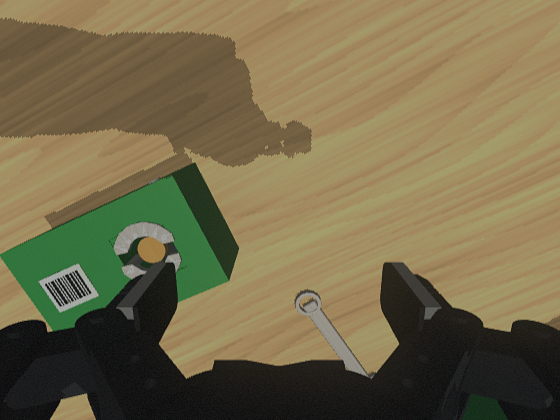

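Candidates:
- **Scanner:** the upright dark wand at side (228,167) / top (180,213) is the only free-standing wand. The pegs on the white disc at top (376,85) are not it.
- **Pack:** the grey bar handle in the black cradle at side (357,330) / top (404,217) fits. The red one at top (413,257) is the look-alike, and the round knob at top (196,165) is the spare.
- **Dock:** the grey one at top (307,182) is meant, not the green one at (182,301).

I'll confirm these with crops.

Run:
```python
import cv2,numpy as np,pickle
T=cv2.imread("pics/top0.png");S=cv2.imread("pics/side0.png")
def c(I,x,y,w,h,k): return cv2.resize(I[y:y+h,x:x+w],(w*k,h*k),interpolation=cv2.INTER_CUBIC)
a=np.hstack([c(T,155,140,66,100,4),c(T,265,150,80,100,4)[:, :320],c(T,380,190,50,100,4)])
cv2.imwrite("pics/c1.png",a)
b=np.hstack([c(S,205,135,100,65,4),c(S,315,290,100,65,4)])
b2=c(S,265,180,110,90,4)
cv2.imwrite("pics/c2.png",b);cv2.imwrite("pics/c3.png",b2)
```

```text
(no output)
```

View pics/c1.png

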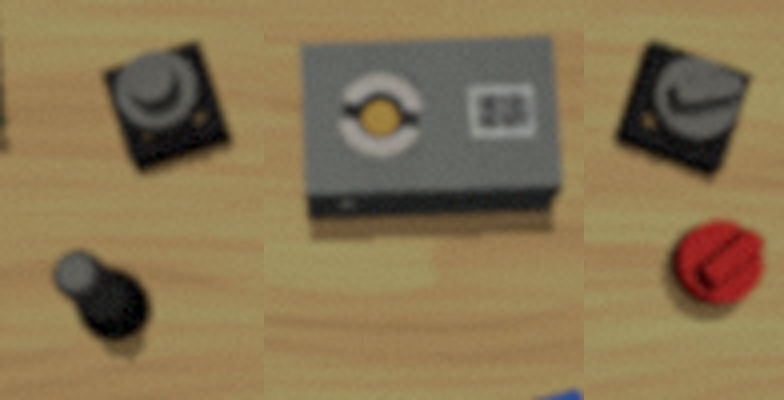

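View pics/c2.png

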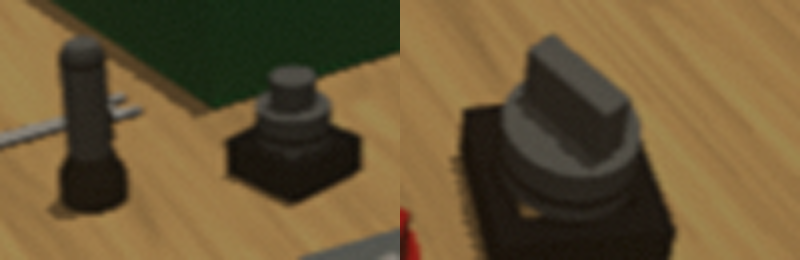

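View pics/c3.png

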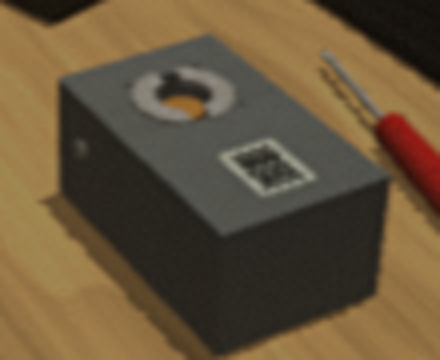

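The crops confirm all three: the bare wand on a black nose, the grey bar-handle pack in its cradle, and the grey dock with ring and label. Next I'll measure them.

```bash
cat > h.py <<'E'
import numpy as np,cv2,pickle
def ray(s,u,v):
    M=s["world_from_camera"];d=np.array([(u-s["cx"])/s["fx"],-(v-s["cy"])/s["fy"],-1.])
    return M[:3,3],M[:3,:3]@d
def onz(s,u,v,z):
    o,d=ray(s,u,v);return o+d*(z-o[2])/d[2]
def proj(s,p):
    M=s["world_from_camera"];c=M[:3,:3].T@(np.asarray(p)-M[:3,3])
    return s["cx"]+s["fx"]*c[0]/-c[2], s["cy"]-s["fy"]*c[1]/-c[2]
def load(n): return pickle.load(open(f"pics/{n}.pkl","rb"))
def poly(s,pts,z): return np.array([onz(s,*p,z)[:2] for p in pts])
E
python3 - <<'E'
from h import *
for n,roi in [("top0",(265,150,80,60)),("side0",(270,180,100,90))]:
    s=load(n);I=s["pixels"];x,y,w,h=roi
    sub=I[y:y+h,x:x+w].astype(int);hsv=cv2.cvtColor(I,cv2.COLOR_RGB2HSV)[y:y+h,x:x+w]
    V=hsv[...,2];S=hsv[...,1]
    print(n,"med",np.percentile(V,[5,25,50,75,95]))
    # top face incl ring & label: unsaturated, bright enough
    m=((S<70)&(V>60)).astype(np.uint8)*255
    m=cv2.morphologyEx(m,cv2.MORPH_CLOSE,np.ones((9,9)))
    c=max(cv2.findContours(m,0,2)[0],key=cv2.contourArea)[:,0,:]+[x,y]
    P=poly(s,c,0.084).astype(np.float32)
    r=cv2.minAreaRect(P*1000);print("dock top mm",r)
    w_=((V>140)&(S<70)).astype(np.uint8)*255
    for c in cv2.findContours(w_,0,2)[0]:
        if cv2.contourArea(c)<25: continue
        c=c[:,0,:]+[x,y];P=poly(s,c,0.084).astype(np.float32)*1000
        print("white",len(c),cv2.minAreaRect(P),cv2.minEnclosingCircle(P))
    b=((hsv[...,0]<30)&(S>120)&(V>90)).astype(np.uint8)
# brass
    nn,l,st,ce=cv2.connectedComponentsWithStats(b)
    print([(st[i,4],onz(s,*(ce[i]+[x,y]),0.075)) for i in range(1,nn) if 20<st[i,4]<300])
E
```

```text
top0 med [ 45. 100. 109. 155. 159.]
dock top mm ((558.4649658203125, -38.19439697265625), (118.14672088623047, 179.0087432861328), 2.7463316917419434)
white 19 ((542.8256225585938, -1.3656501770019531), (47.97552490234375, 17.807680130004883), 82.38275146484375) ((551.2515258789062, -2.4927968978881836), 23.99094581604004)
white 27 ((580.4830932617188, -6.297100067138672), (48.55131912231445, 18.43780517578125), 82.35005187988281) ((573.1693115234375, -5.314742088317871), 24.29915428161621)
[(np.int32(66), array([ 0.56341991, -0.00302946,  0.075     ])), (np.int32(149), array([ 0.48307617, -0.06776112,  0.075     ]))]
side0 med [ 38.  43.  89. 152. 159.]
dock top mm ((555.584716796875, -38.79449462890625), (148.81935119628906, 178.94073486328125), 2.902367353439331)
[(np.int32(36), array([ 5.66031679e-01, -3.65121829e-04,  7.50000000e-02]))]
```

Run:
```python
from h import *
def mask(s,roi,f):
    x,y,w,h=roi;hsv=cv2.cvtColor(s["pixels"],cv2.COLOR_RGB2HSV)[y:y+h,x:x+w].astype(int)
    m=f(hsv[...,0],hsv[...,1],hsv[...,2]).astype(np.uint8)*255
    c=max(cv2.findContours(m,0,2)[0],key=cv2.contourArea)[:,0,:]+[x,y]
    return c,m
t=load("top0");s=load("side0")
# scanner top view: grey head vs whole
c,m=mask(t,(160,190,40,45),lambda H,S,V:(V<75));print("nose top",cv2.minEnclosingCircle(c.astype(np.float32)),cv2.minAreaRect(c.astype(np.float32)))
c,m=mask(t,(160,190,30,35),lambda H,S,V:(S<70)&(V>60)&(V<125));print("head",cv2.minEnclosingCircle(c.astype(np.float32)),len(c))
e=cv2.minEnclosingCircle(c.astype(np.float32))[0]
print("head->",onz(t,*e,0.12))
c,m=mask(s,(205,140,40,52),lambda H,S,V:(V<85));print("side wand bbox",cv2.boundingRect(c), cv2.minAreaRect(c.astype(np.float32)))
# axis lines: fit rays: wand axis point at z=.063
def tri(a,b):
    (o1,d1),(o2,d2)=a,b
    A=np.stack([d1,-d2],1);x=np.linalg.lstsq(A,o2-o1,rcond=None)[0]
    return (o1+d1*x[0]+o2+d2*x[1])/2, np.linalg.norm(o1+d1*x[0]-o2-d2*x[1])
cc=cv2.minAreaRect(c.astype(np.float32))[0]
print("side wand centre->",onz(s,*cc,.063))
# pack body grey
c,m=mask(t,(388,195,40,40),lambda H,S,V:(S<70)&(V>60)&(V<140));
e=cv2.minEnclosingCircle(c.astype(np.float32));print("pack top",e,onz(t,*e[0],.058))
```

```text
nose top ((180.5, 215.0), 11.236202239990234) ((181.50001525878906, 214.50003051757812), (21.21320343017578, 15.55634880065918), 45.0)
head ((173.5, 207.5), 5.147915363311768) 18
head-> [0.46881737 0.32054749 0.12      ]
side wand bbox (218, 140, 27, 49) ((230.7835693359375, 163.55615234375), (24.705610275268555, 49.6205940246582), 6.009006023406982)
side wand centre-> [0.48240898 0.32617749 0.063     ]
pack top ((408.6666564941406, 213.0), 11.080622673034668) [ 0.46945352 -0.32742001  0.058     ]
```

```bash
cat > kin.py <<'E'
import numpy as np
from scipy.spatial.transform import Rotation as R
def Rtool(a):
    """tool down, jaw axis z along world angle a"""
    x=np.array([0,0,-1.]);z=np.array([np.cos(a),np.sin(a),0]);y=np.cross(z,x)
    return R.from_matrix(np.stack([x,y,z],1))
def move(st,target,a=None):
    r0=R.from_quat(st["tool_rot"]);
    if a is None: r1=r0
    else: r1=Rtool(a)
    d=r0.inv().apply(np.array(target)-st["tool_pos"]);w=(r0.inv()*r1).as_rotvec()
    return np.round(d,4),np.round(w,4)
E
python3 - <<'E'
from kin import *
from station import bot
st=bot.state();print(R.from_quat(st["tool_rot"]).as_matrix().round(3))
E
```

```text
[[-0.001 -0.892  0.452]
 [-0.001  0.452  0.892]
 [-1.     0.    -0.002]]
```

>>> {"method": "jog_arm", "body": {
  "plan": [
    [0, -0.046, -0.004, 0, 0, 0, 1],
    [0, -0.046, -0.004, 0, 0, 0, 1],
    [0, -0.046, -0.004, 0, 0, 0, 1],
    [0, -0.046, -0.004, 0, 0, 0, 1],
    [0, -0.046, -0.004, 0, 0, 0, 1],
    [0, -0.046, -0.004, 0, 0, 0, 1],
    [0, 0, 0, 0, 0, 0, 1],
    [0, 0, 0, 0, 0, 0, 1]
  ]
}}

```text
time_s: 1.15
tool_pos: [0.472, 0.3221, 0.2309]
tool_rot: [-0.37, 0.603, 0.37, 0.602]
ft_force: [-0.1, -0.2, 0.3]
finger_gap: 0.0855
```

Run:
```python
from station import bot
from h import *
st=bot.state();print(st["time_s"],st["tool_pos"],st["q"])
s=bot.snapshot("wrist");pickle.dump(s,open("pics/w1.pkl","wb"));cv2.imwrite("pics/w1.png",s["pixels"][:,:,::-1])
for p in [(0.473,.32,0),(0.473,.32,.126),(.472,.325,.12)]: print(proj(s,p))
```

```text
1.15 [0.47200859 0.32212245 0.2308695 ] [ 5.98526198e-01  3.41268732e-01 -2.21316689e-02  1.20872277e+00
  5.78145956e-04  1.06770102e+00]
(np.float64(277.6997570143272), np.float64(181.27049676075865))
(np.float64(277.2050815520976), np.float64(211.59468150670193))
(np.float64(282.4812034498735), np.float64(205.5238533508492))
```

View pics/w1.png

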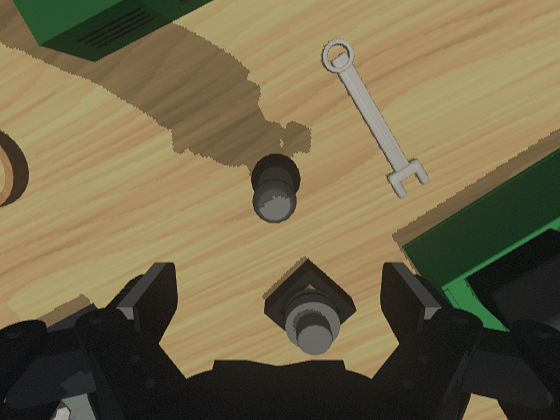

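The wrist view shows the wand at (275,190), with its head near (274,203) and nose near (275,172). The spare is at (313,325) and the spanner at (375,115). I'll refine the wand's position.

Run:
```python
from h import *; from kin import *
s=load("w1");hsv=cv2.cvtColor(s["pixels"],cv2.COLOR_RGB2HSV).astype(int)
x,y,w,h=240,145,70,85
sub=hsv[y:y+h,x:x+w]
print(sub[58,10:60,2]);print(sub[:,35,2])
m=((sub[...,1]<75)&(sub[...,2]<125)).astype(np.uint8)
cv2.imwrite("pics/m.png",cv2.resize(np.hstack([m*255]),None,fx=6,fy=6))
for r in range(0,85,6):
    q=np.where(m[r])[0]
    if len(q): print(r+y,q.min()+x,q.max()+x)
```

```text
[171 173 124  48  55  59  63  64  71  80  79  79  80  77 103 100 116 113
 115 112 112 113 112 114 113 114 113 113 113 114 112 112 113 112 111 113
 112 113 113 116  83  73  72  68  64  57 108 175 170 171]
[111 116 116 118 117 113 118 121  90  42  31  39  40  41  39  41  41  39
  39  39  34  43  49  53  53  52  52  53  55  53  56  54  55  51  47  48
  54  54  56  57  58  61  63  63  69  80  77  78  79  77  75  75  98 113
 114 112 114 113 114 112 114 110 113 113 112 112 114 112 112 112 113 113
 113 112 111  89  66  70 143 172 170 169 170 172 169]
157 273 283
163 262 286
169 254 297
175 252 298
181 252 298
187 255 297
193 254 294
199 253 295
205 253 295
211 255 293
217 260 288
```

View pics/m.png

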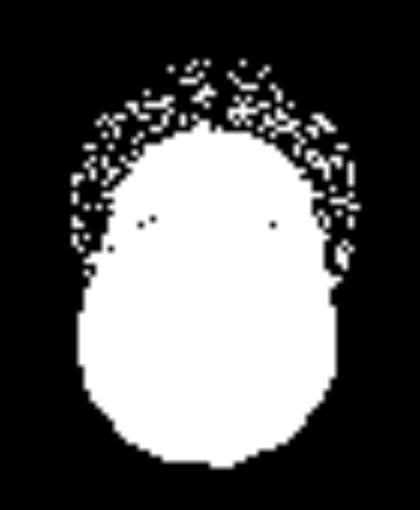

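Run:
```python
from h import *; from kin import *; from station import bot
s=load("w1")
print(onz(s,274,201,.118),onz(s,275,177,.011))
st=bot.state();print(move(st,onz(s,274,201,.118)*[1,1,0]+[0,0,.066]))
t=load("top0")
p=(.4615,.3225,.12);print("chk top",proj(load("top0"),p),"side",proj(load("side0"),p))
```

```text
[0.46632665 0.32059787 0.118     ] [0.46579537 0.32046045 0.011     ]
(array([ 0.165 ,  0.0038, -0.004 ]), array([0., 0., 0.]))
chk top (np.float64(172.6084958067741), np.float64(210.16433975509912)) side (np.float64(222.80205782205678), np.float64(147.52710469681892))
```

>>> {"method": "jog_arm", "body": {
  "plan": [
    [0.02, 0.004, -0.004, 0, 0, 0, 1],
    [0.04, 0, 0, 0, 0, 0, 1],
    [0.04, 0, 0, 0, 0, 0, 1],
    [0.035, 0, 0, 0, 0, 0, 1],
    [0.025, 0, 0, 0, 0, 0, 1],
    [0, 0, 0, 0, 0, 0, 0.2],
    [0, 0, 0, 0, 0, 0, -1],
    [0, 0, 0, 0, 0, 0, -1]
  ]
}}

```text
time_s: 2.2
tool_pos: [0.4679, 0.3213, 0.0729]
tool_rot: [-0.37, 0.601, 0.37, 0.603]
ft_force: [-3.7, -6.1, 11.5]
finger_gap: 0.0328
```

>>> {"method": "jog_arm", "body": {
  "plan": [
    [0, 0, 0, 0, 0, 0, -1],
    [0, 0, 0, 0, 0, 0, -1],
    [0, 0, 0, 0, 0, 0, -1]
  ]
}}

```text
time_s: 2.58
tool_pos: [0.468, 0.3212, 0.073]
tool_rot: [-0.37, 0.601, 0.37, 0.603]
ft_force: [-0.8, 0.5, 6.1]
finger_gap: 0.0328
```

Run:
```python
from station import bot
from h import *
st=bot.state();print(st["time_s"],st["tool_pos"],st["finger_gap"],st["ft_force"])
s=bot.snapshot("wrist");pickle.dump(s,open("pics/w2.pkl","wb"));cv2.imwrite("pics/w2.png",s["pixels"][:,:,::-1])
```

```text
2.575 [0.46802169 0.32121835 0.07300877] 0.0328168256797658 [-0.84257772  0.54410882  6.1234293 ]
```

View pics/w2.png

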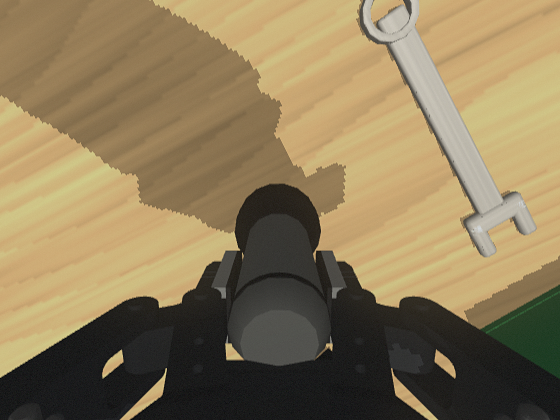

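>>> {"method": "jog_arm", "body": {
  "plan": [
    [-0.02, 0, 0, 0, 0, 0, -1],
    [-0.035, 0, 0, 0, 0, 0, -1],
    [-0.04, 0, 0, 0, 0, 0, -1],
    [-0.04, 0, 0, 0, 0, 0, -1],
    [-0.02, -0.015, -0.02, 0, 0, 0, -1],
    [0, -0.035, -0.04, 0, 0, 0, -1],
    [0, -0.035, -0.04, 0, 0, 0, -1],
    [0, -0.035, -0.04, 0, 0, 0, -1]
  ]
}}

```text
time_s: 3.62
tool_pos: [0.5112, 0.1398, 0.2266]
tool_rot: [-0.37, 0.602, 0.37, 0.603]
ft_force: [0.9, -0.3, -1.7]
finger_gap: 0.0327
```

Run:
```python
from station import bot
from h import *;from kin import *
st=bot.state();print(st["time_s"],st["tool_pos"],st["finger_gap"],st["ft_force"])
s=bot.snapshot("wrist");pickle.dump(s,open("pics/w3.pkl","wb"));cv2.imwrite("pics/w3.png",s["pixels"][:,:,::-1])
print(move(st,(.568,-.088,.228)))
```

```text
3.625 [0.51122283 0.13983511 0.22656241] 0.03271046287206765 [ 0.91832236 -0.27277483 -1.73222748]
(array([-0.0014, -0.1535, -0.1777]), array([0., 0., 0.]))
```

View pics/w3.png

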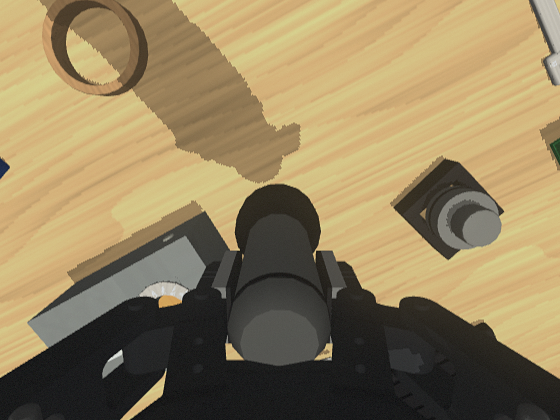

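>>> {"method": "jog_arm", "body": {
  "plan": [
    [0, -0.035, -0.04, 0, 0, 0, -1],
    [0, -0.035, -0.04, 0, 0, 0, -1],
    [0, -0.035, -0.04, 0, 0, 0, -1],
    [0, -0.02, -0.025, 0, 0, 0, -1],
    [0, -0.01, -0.01, 0, 0, 0, -1],
    [0, 0, 0, 0, 0, 0, -1],
    [0, 0, 0, 0, 0, 0, -1]
  ]
}}

```text
time_s: 4.55
tool_pos: [0.5611, -0.0567, 0.2263]
tool_rot: [-0.37, 0.602, 0.371, 0.602]
ft_force: [-0.1, -0.2, -2.0]
finger_gap: 0.0328
```

Run:
```python
from station import bot
from h import *;from kin import *
st=bot.state();print(st["time_s"],st["tool_pos"],st["finger_gap"],st["ft_force"])
for n in ["top","side"]:
    s=bot.snapshot(n);pickle.dump(s,open(f"pics/{n}4.pkl","wb"))
    x,y=(250,130) if n=="top" else (230,100)
    cv2.imwrite(f"pics/{n}4.png",cv2.resize(s["pixels"][y:y+150,x:x+180,::-1],None,fx=4,fy=4))
    print(proj(s,(.566,-.089,.084)),proj(s,(.566,-.089,.154)))
print(move(st,(.568,-.088,.228)))
```

```text
4.55 [ 0.56108077 -0.0566642   0.22626846] 0.03279437379063759 [-0.14851165 -0.16592926 -2.0048222 ]
(np.float64(324.2803860954954), np.float64(177.07704444401602)) (np.float64(326.7396403226907), np.float64(169.70223815474554))
(np.float64(331.9746129529722), np.float64(221.66974615778605)) (np.float64(334.06591720703005), np.float64(194.32499412853326))
(array([-0.0018, -0.0203, -0.0249]), array([0., 0., 0.]))
```

View pics/side4.png

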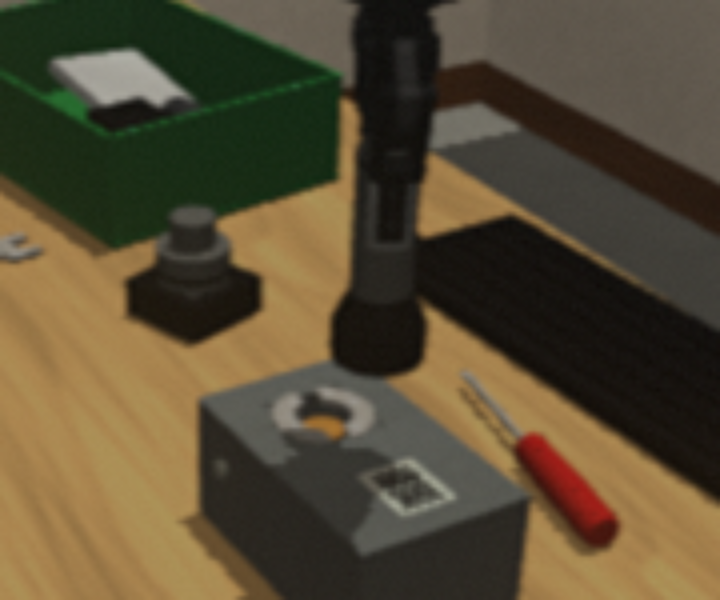

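View pics/top4.png

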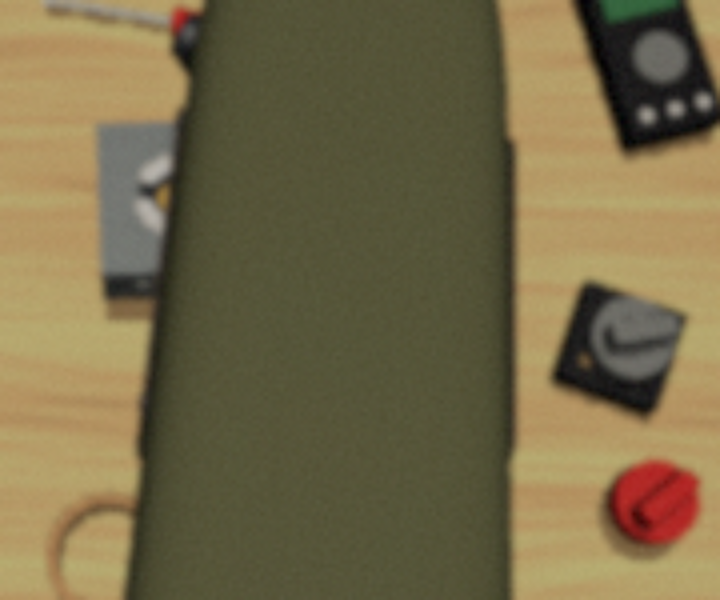

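>>> {"method": "jog_arm", "body": {
  "plan": [
    [0, -0.012, -0.015, 0, 0, 0, -1],
    [-0.002, -0.008, -0.01, 0, 0, 0, -1],
    [0, 0, 0, 0, 0, 0, -1],
    [0, 0, 0, 0, 0, 0, -1]
  ]
}}

```text
time_s: 5.15
tool_pos: [0.5679, -0.0894, 0.2283]
tool_rot: [-0.37, 0.603, 0.37, 0.603]
ft_force: [0.0, -0.7, -1.6]
finger_gap: 0.0327
```

Run:
```python
from station import bot
from h import *;from kin import *
st=bot.state();print(st["time_s"],st["tool_pos"],st["finger_gap"],st["ft_force"])
s=bot.snapshot("side");pickle.dump(s,open(f"pics/side5.pkl","wb"))
x,y=(230,100)
cv2.imwrite(f"pics/side5.png",cv2.resize(s["pixels"][y:y+150,x:x+180,::-1],None,fx=4,fy=4))
for z in(.084,.154,.176): 
  u,v=proj(s,(.566,-.089,z)); print(z,u,v,(u-x)*4,(v-y)*4)
```

```text
5.15 [ 0.56789171 -0.08939112  0.22829145] 0.03270480109977194 [ 0.01175774 -0.66620892 -1.58148419]
0.084 331.9746129529722 221.66974615778605 407.8984518118889 486.6789846311442
0.154 334.06591720703005 194.32499412853326 416.2636688281202 377.29997651413305
0.176 334.7633948713276 185.20515719464333 419.05357948531037 340.82062877857334
```

View pics/side5.png

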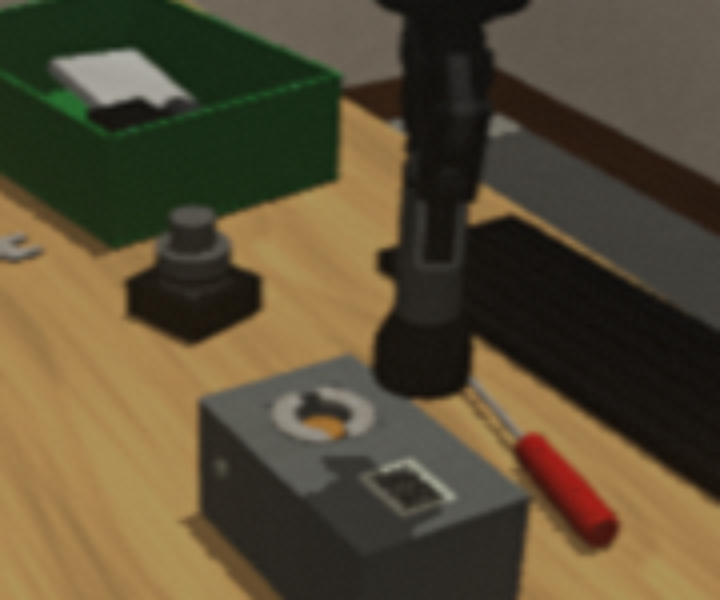

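>>> {"method": "jog_arm", "body": {
  "plan": [
    [0, 0, 0, 0, 0, 0, -1],
    [0, 0, 0, 0, 0, 0, -1],
    [0, 0, 0, 0, 0, 0, -1],
    [0, 0, 0, 0, 0, 0, -1],
    [0, 0, 0, 0, 0, 0, -1],
    [0, 0, 0, 0, 0, 0, -1],
    [0, 0, 0, 0, 0, 0, -1],
    [0, 0, 0, 0, 0, 0, -1]
  ]
}}

```text
time_s: 6.2
tool_pos: [0.5679, -0.0893, 0.2283]
tool_rot: [-0.37, 0.602, 0.37, 0.602]
ft_force: [0.3, 1.4, -1.3]
finger_gap: 0.033
```

>>> {"method": "jog_arm", "body": {
  "plan": [
    [0, 0.017, 0.02, 0, 0, 0, -1],
    [0, 0.035, 0.04, 0, 0, 0, -1],
    [0, 0.035, 0.04, 0, 0, 0, -1],
    [0, 0.035, 0.04, 0, 0, 0, -1],
    [0, 0.035, 0.04, 0, 0, 0, -1],
    [0, 0.035, 0.04, 0, 0, 0, -1],
    [0, 0.035, 0.04, 0, 0, 0, -1],
    [0, 0.03, 0.035, 0, 0, 0, -1]
  ]
}}

```text
time_s: 7.2
tool_pos: [0.4713, 0.2919, 0.2285]
tool_rot: [-0.37, 0.602, 0.37, 0.603]
ft_force: [-0.1, -0.3, -2.0]
finger_gap: 0.0329
```

>>> {"method": "jog_arm", "body": {
  "plan": [
    [0, 0.02, 0.022, 0, 0, 0, -1],
    [0.02, 0, 0, 0, 0, 0, -1],
    [0.035, 0, 0, 0, 0, 0, -1],
    [0.035, 0, 0, 0, 0, 0, -1],
    [0.03, 0, 0, 0, 0, 0, -1],
    [0.02, 0, 0, 0, 0, 0, -1],
    [0.008, 0, 0, 0, 0, 0, -1],
    [0, 0, 0, 0, 0, 0, -1]
  ]
}}

```text
time_s: 8.2
tool_pos: [0.464, 0.3186, 0.0802]
tool_rot: [-0.37, 0.603, 0.37, 0.602]
ft_force: [-0.5, -0.4, -1.6]
finger_gap: 0.0328
```

>>> {"method": "jog_arm", "body": {
  "plan": [
    [0.005, 0, 0, 0, 0, 0, -1],
    [0, 0, 0, 0, 0, 0, -1]
  ]
}}

```text
time_s: 8.45
tool_pos: [0.4643, 0.3189, 0.0757]
tool_rot: [-0.37, 0.602, 0.37, 0.603]
ft_force: [0.1, -0.2, -1.7]
finger_gap: 0.0327
```

>>> {"method": "jog_arm", "body": {
  "plan": [
    [0.002, 0, 0, 0, 0, 0, -1],
    [0, 0, 0, 0, 0, 0, -1]
  ]
}}

```text
time_s: 8.7
tool_pos: [0.4641, 0.3187, 0.0734]
tool_rot: [-0.37, 0.602, 0.37, 0.603]
ft_force: [0.2, 0.0, -2.2]
finger_gap: 0.0325
```

>>> {"method": "jog_arm", "body": {
  "plan": [
    [0.0015, 0, 0, 0, 0, 0, -1],
    [0, 0, 0, 0, 0, 0, -1]
  ]
}}

```text
time_s: 8.95
tool_pos: [0.4642, 0.3187, 0.073]
tool_rot: [-0.37, 0.602, 0.37, 0.603]
ft_force: [-1.7, -1.1, 5.5]
finger_gap: 0.0326
```

>>> {"method": "jog_arm", "body": {
  "plan": [
    [0, 0, 0, 0, 0, 0, -0.1],
    [0, 0, 0, 0, 0, 0, 0.1],
    [0, 0, 0, 0, 0, 0, 0.5],
    [0, 0, 0, 0, 0, 0, 1],
    [0, 0, 0, 0, 0, 0, 1]
  ]
}}

```text
time_s: 9.57
tool_pos: [0.4641, 0.3187, 0.0717]
tool_rot: [-0.37, 0.603, 0.37, 0.602]
ft_force: [0.6, 0.3, 0.2]
finger_gap: 0.0852
```

Run:
```python
from station import bot
from h import *;from kin import *
st=bot.state();print(st["time_s"],st["tool_pos"],st["finger_gap"],st["ft_force"])
s=bot.snapshot("wrist");cv2.imwrite(f"pics/w6.png",s["pixels"][:,:,::-1])
```

```text
9.575 [0.46405001 0.3186832  0.07171935] 0.0852464811316133 [0.64697075 0.28900545 0.1683643 ]
```

View pics/w6.png

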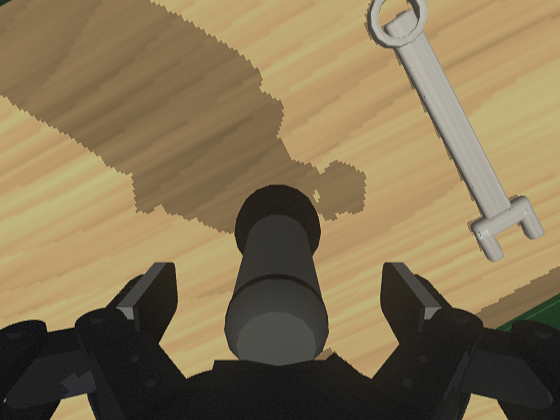

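>>> {"method": "jog_arm", "body": {
  "plan": [
    [-0.02, 0, 0, 0, 0, 0, 1],
    [-0.04, 0, 0, 0, 0, 0, 1],
    [-0.05, 0, 0, 0, 0, 0, 1],
    [-0.05, -0.005, -0.005, 0, 0, 0, 1],
    [0, -0.03, -0.03, 0, 0, 0, 1],
    [0, -0.04, -0.04, 0, 0, 0, 1],
    [0, -0.04, -0.04, 0, 0, 0, 1],
    [0, -0.04, -0.04, 0, 0, 0, 1]
  ]
}}

```text
time_s: 10.62
tool_pos: [0.5327, 0.1088, 0.2319]
tool_rot: [-0.37, 0.602, 0.37, 0.603]
ft_force: [0.9, 0.2, 0.4]
finger_gap: 0.0857
```

>>> {"method": "jog_arm", "body": {
  "plan": [
    [0, -0.04, -0.04, 0, 0, 0, 1],
    [0, -0.03, -0.035, 0, 0, 0, 1],
    [0, -0.008, -0.014, 0, 0, 0, 1],
    [0, 0, 0, 0, 0, 0, 1],
    [0, 0, 0, 0, 0, 0, 1]
  ]
}}

```text
time_s: 11.25
tool_pos: [0.5613, -0.003, 0.2318]
tool_rot: [-0.37, 0.602, 0.371, 0.602]
ft_force: [-0.1, 1.5, -0.3]
finger_gap: 0.0854
```

Run:
```python
from station import bot
from h import *;from kin import *
st=bot.state();print(st["time_s"],st["tool_pos"],st["finger_gap"],st["ft_force"])
s=bot.snapshot("wrist");pickle.dump(s,open("pics/w7.pkl","wb"));cv2.imwrite(f"pics/w7.png",s["pixels"][:,:,::-1])
t=bot.snapshot("side");pickle.dump(t,open("pics/side7.pkl","wb"))
cv2.imwrite("pics/side7.png",cv2.resize(t["pixels"][130:200,190:310,::-1],None,fx=6,fy=6))
```

```text
11.25 [ 0.56132183 -0.00301521  0.23180441] 0.08544128194668306 [-0.10814862  1.50838079 -0.26183773]
```

View pics/w7.png

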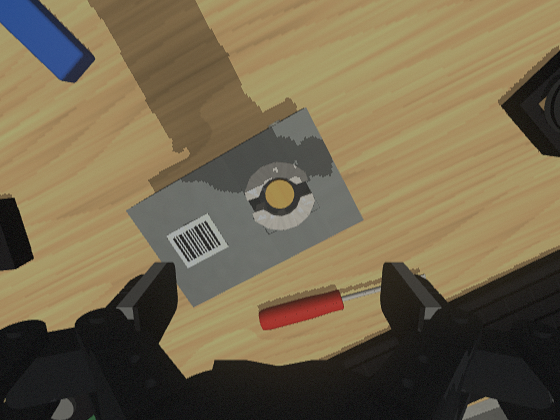

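View pics/side7.png

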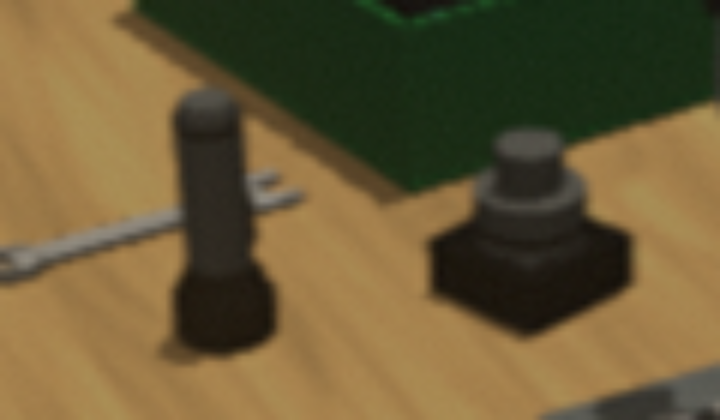

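The scanner stands upright at crop (215,220). The wrist view shows the ring centred at about (280,197), the brass at (280,194) and the label at (197,241). I'll measure the socket precisely.

Run:
```python
from h import *
s=load("w7");I=s["pixels"];hsv=cv2.cvtColor(I,cv2.COLOR_RGB2HSV).astype(int);H,S,V=hsv[...,0],hsv[...,1],hsv[...,2]
cv2.imwrite("pics/c7.png",cv2.resize(I[150:245,230:330,::-1],None,fx=6,fy=6,interpolation=cv2.INTER_NEAREST))
def comps(m):
    n,l,st,ce=cv2.connectedComponentsWithStats(m.astype(np.uint8));return [(st[i],ce[i],l==i) for i in range(1,n) if st[i,4]>80]
roi=np.zeros(H.shape,bool);roi[165:225,250:312]=1
for st,ce,mm in comps(roi&(H<30)&(S>110)&(V>90)):
    c=max(cv2.findContours(mm.astype(np.uint8),0,1)[0],key=cv2.contourArea)[:,0]
    P=poly(s,c,.075)*1000;print("brass",st,ce,onz(s,*ce,.075),cv2.minEnclosingCircle(P.astype(np.float32)),cv2.fitEllipse(P.astype(np.float32)))
# dock top face
roi[:]=0;roi[95:315,120:370]=1
m=(roi&(S<70)&(V>40)).astype(np.uint8)*255
m=cv2.morphologyEx(m,cv2.MORPH_OPEN,np.ones((3,3)));m=cv2.morphologyEx(m,cv2.MORPH_CLOSE,np.ones((15,15)))
c=max(cv2.findContours(m,0,1)[0],key=cv2.contourArea)[:,0]
P=poly(s,c,.084).astype(np.float32)*1000;print("dock",cv2.minAreaRect(P))
cv2.imwrite("pics/m7.png",m)
# label
roi[:]=0;roi[205:275,165:235]=1
m=(roi&(S<60)&(V>165)).astype(np.uint8)*255;m=cv2.morphologyEx(m,cv2.MORPH_CLOSE,np.ones((7,7)))
c=max(cv2.findContours(m,0,1)[0],key=cv2.contourArea)[:,0]
print("label",cv2.minAreaRect(poly(s,c,.084).astype(np.float32)*1000))
```

```text
brass [265 180  29  29 657] [279.31354642 193.67579909] [ 0.56118218 -0.00244178  0.075     ] ((561.2615356445312, -2.6584949493408203), 13.255169868469238) ((561.3162841796875, -2.5164811611175537), (24.93141746520996, 25.7867488861084), 66.13357543945312)
dock ((562.7411499023438, -68.59258270263672), (111.60850524902344, 241.56944274902344), 2.224858522415161)
label ((564.804443359375, -87.33016967773438), (34.54716873168945, 42.770870208740234), 2.180478096008301)
```

View pics/c7.png

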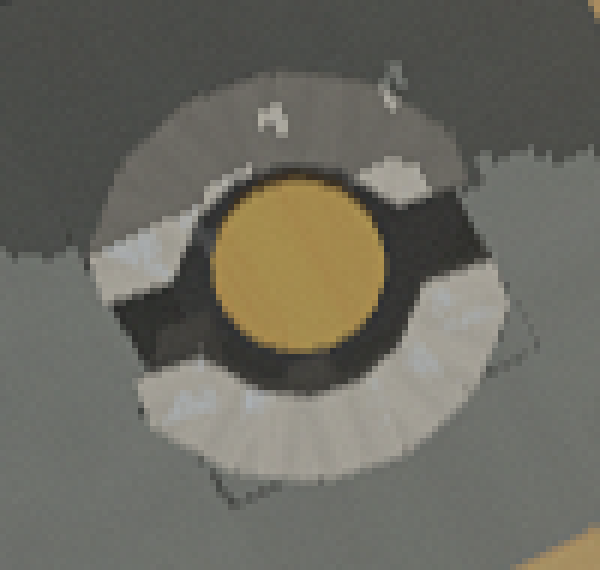

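View pics/m7.png

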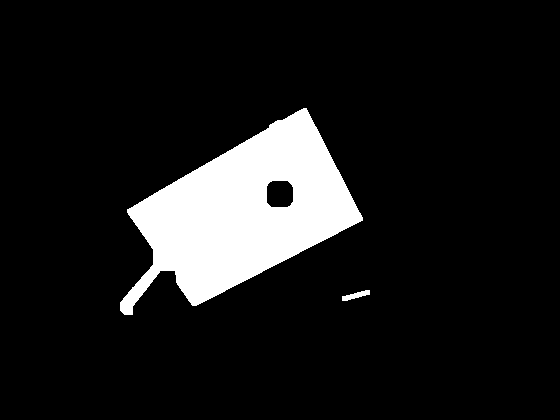

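>>> {"method": "jog_arm", "body": {
  "plan": [
    [0, -0.004, -0.02, 0, 0, 0, 1],
    [0, -0.009, -0.045, 0, 0, 0, 1],
    [0, -0.01, -0.05, 0, 0, 0, 1],
    [0, -0.01, -0.05, 0, 0, 0, 1],
    [0, -0.01, -0.05, 0, 0, 0, 1],
    [0, -0.01, -0.05, 0, 0, 0, 1],
    [0, -0.009, -0.045, 0, 0, 0, 1],
    [0, -0.003, -0.02, 0, 0, 0, 1]
  ]
}}

```text
time_s: 12.35
tool_pos: [0.4694, -0.3302, 0.2318]
tool_rot: [-0.37, 0.603, 0.369, 0.603]
ft_force: [0.7, 0.3, -0.2]
finger_gap: 0.0856
```

>>> {"method": "jog_arm", "body": {
  "plan": [
    [0, 0, 0, 0, 0, 0, 1],
    [0, 0, 0, 0, 0, 0, 1]
  ]
}}

```text
time_s: 12.6
tool_pos: [0.4707, -0.3269, 0.2318]
tool_rot: [-0.37, 0.602, 0.371, 0.602]
ft_force: [0.7, 0.3, 0.4]
finger_gap: 0.0851
```

Run:
```python
from station import bot
from h import *;from kin import *
st=bot.state();print(st["time_s"],st["tool_pos"],st["q"])
s=bot.snapshot("wrist");pickle.dump(s,open("pics/w8.pkl","wb"));cv2.imwrite(f"pics/w8.png",s["pixels"][:,:,::-1])
```

```text
12.6 [ 0.47068556 -0.32685897  0.23179129] [-6.07335955e-01  3.43149173e-01 -1.69033906e-02  1.21133739e+00
  6.38311537e-04 -1.39651491e-01]
```

View pics/w8.png

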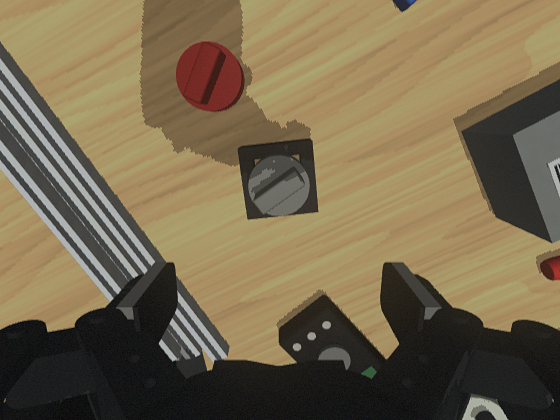

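The wrist view shows the grey bar pack in its cradle at (279,186). The red look-alike is at (210,76), the rods are at left and the meter is below. I'll enlarge and measure.

Run:
```python
from h import *
s=load("w8");I=s["pixels"]
cv2.imwrite("pics/c8.png",cv2.resize(I[130:230,230:330,::-1],None,fx=7,fy=7)[:600*1+100])
hsv=cv2.cvtColor(I,cv2.COLOR_RGB2HSV).astype(int);H,S,V=hsv[...,0],hsv[...,1],hsv[...,2]
roi=np.zeros(H.shape,bool);roi[135:225,235:325]=1
m=(roi&(S<90)&(V>58)).astype(np.uint8)*255
m=cv2.morphologyEx(m,cv2.MORPH_OPEN,np.ones((3,3)));m=cv2.morphologyEx(m,cv2.MORPH_CLOSE,np.ones((7,7)))
c=max(cv2.findContours(m,0,1)[0],key=cv2.contourArea)[:,0]
print(cv2.boundingRect(c),cv2.minEnclosingCircle(c.astype(np.float32)))
P=poly(s,c,.058).astype(np.float32)*1000;print(cv2.minEnclosingCircle(P),cv2.fitEllipse(P))
cv2.imwrite("pics/m8.png",cv2.resize(np.where(m>0,V,0)[130:230,230:330].astype(np.uint8)*2,None,fx=6,fy=6,interpolation=0))
# cradle top square
m=(roi&(V<58)).astype(np.uint8)*255;m=cv2.morphologyEx(m,cv2.MORPH_CLOSE,np.ones((25,25)))
c=max(cv2.findContours(m,0,1)[0],key=cv2.contourArea)[:,0]
print("cradle",cv2.minAreaRect(poly(s,c,.03).astype(np.float32)*1000))
```

```text
(248, 155, 62, 62) ((278.81591796875, 186.2781982421875), 31.572683334350586)
((467.95208740234375, -325.5613708496094), 30.01461410522461) ((467.2872314453125, -325.45556640625), (57.314266204833984, 57.91474914550781), 42.17282485961914)
cradle ((465.90814208984375, -324.91546630859375), (74.10665893554688, 75.32701873779297), 69.6219253540039)
```

View pics/c8.png

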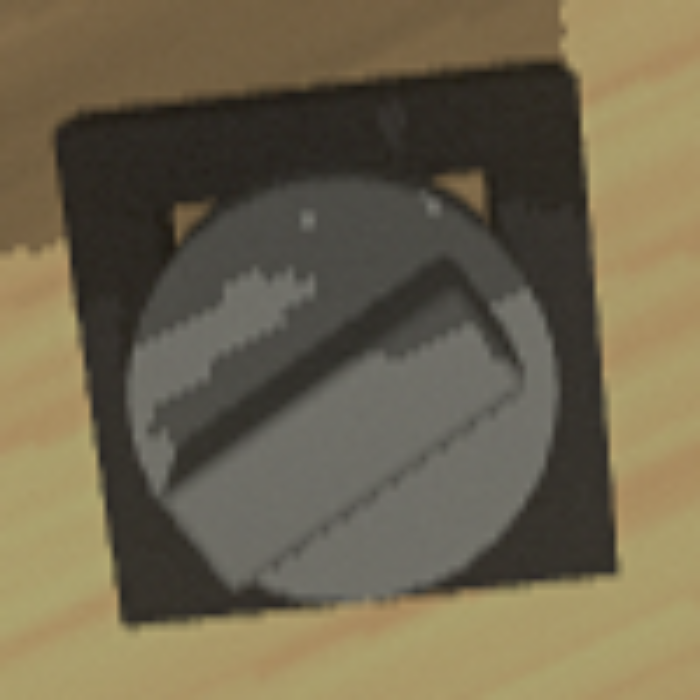

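Run:
```python
from h import *
s=load("w8")
Q=[(230+x/7,130+y/7) for x,y in [(167,492),(458,290),(521,378),(240,590)]]
P=poly(s,Q,.088);print(P,P.mean(0))
for a,b in((0,1),(3,2),(0,3),(1,2)): d=P[b]-P[a];print(np.hypot(*d)*1000,np.degrees(np.arctan2(d[1],d[0])))
print("tool z dir", np.degrees(1.102))
```

```text
[[ 0.46331642 -0.34716813]
 [ 0.45704278 -0.3043155 ]
 [ 0.47012783 -0.30221467]
 [ 0.47846817 -0.34493715]] [ 0.4672388  -0.32465886]
43.30942742868857 98.32895635075798
43.5289775358619 101.04642881999811
15.315117283361989 8.376156623650825
13.252623570889655 9.121092488359036
tool z dir 63.139949023416726
```

>>> {"method": "jog_arm", "body": {
  "plan": [
    [0, 0, 0, -0.18, 0, 0, 0],
    [0, 0, 0, -0.183, 0, 0, 0],
    [0, 0, 0, -0.183, 0, 0, 0],
    [0, 0, 0, -0.183, 0, 0, 0],
    [0, 0, 0, -0.183, 0, 0, 0],
    [0, 0, 0, -0.183, 0, 0, 0],
    [0, 0, 0, -0.183, 0, 0, 0],
    [0, 0, 0, -0.183, 0, 0, 0]
  ]
}}

```text
time_s: 13.65
tool_pos: [0.4712, -0.3264, 0.2319]
tool_rot: [-0.679, 0.199, 0.679, 0.199]
ft_force: [-0.3, 0.4, -0.6]
finger_gap: 0.0432
```

>>> {"method": "jog_arm", "body": {
  "plan": [
    [0, 0, 0, -0.183, 0, 0, 0],
    [0, 0, 0, -0.183, 0, 0, 0],
    [0, 0, 0, -0.183, 0, 0, 0],
    [0, 0, 0, -0.183, 0, 0, 0],
    [0, 0, 0, 0, 0, 0, 0],
    [0, 0, 0, 0, 0, 0, 0]
  ]
}}

```text
time_s: 14.4
tool_pos: [0.4709, -0.3272, 0.2319]
tool_rot: [0.705, 0.054, -0.705, 0.054]
ft_force: [0.9, -0.0, -0.1]
finger_gap: 0.0428
```

Run:
```python
from station import bot
from h import *;from kin import *
st=bot.state();print(st["time_s"],st["tool_pos"],st["q"],st["finger_gap"])
print(np.degrees(np.arctan2(*R.from_quat(st["tool_rot"]).as_matrix()[[1,0],2])))
s=bot.snapshot("wrist");pickle.dump(s,open("pics/w9.pkl","wb"));cv2.imwrite(f"pics/w9.png",s["pixels"][:,:,::-1])
cv2.imwrite("pics/c9.png",cv2.resize(s["pixels"][130:230,230:330,::-1],None,fx=6,fy=6))
print(move(st,(.4672,-.325,.062),np.radians(189)))
hsv=cv2.cvtColor(s["pixels"],cv2.COLOR_RGB2HSV).astype(int);S,V=hsv[...,1],hsv[...,2]
roi=np.zeros(S.shape,bool);roi[130:230,235:325]=1
m=(roi&(S<90)&(V>58)).astype(np.uint8)*255
m=cv2.morphologyEx(m,cv2.MORPH_OPEN,np.ones((3,3)));m=cv2.morphologyEx(m,cv2.MORPH_CLOSE,np.ones((7,7)))
c=max(cv2.findContours(m,0,1)[0],key=cv2.contourArea)[:,0];P=poly(s,c,.058).astype(np.float32)*1000;print(cv2.fitEllipse(P),cv2.boundingRect(c))
```

```text
14.4 [ 0.47087277 -0.32722164  0.23187711] [-6.07350792e-01  3.43321025e-01 -1.64210103e-02  1.21109434e+00
  6.88125826e-05 -2.33030858e+00] 0.04275766349507737
-171.28179068593596
(array([ 0.1699, -0.0027,  0.0033]), array([-0.0049, -0.    ,  0.0001]))
((472.8684387207031, -330.3939514160156), (62.758941650390625, 76.30342864990234), 25.265470504760742) (237, 138, 76, 88)
```

View pics/w9.png

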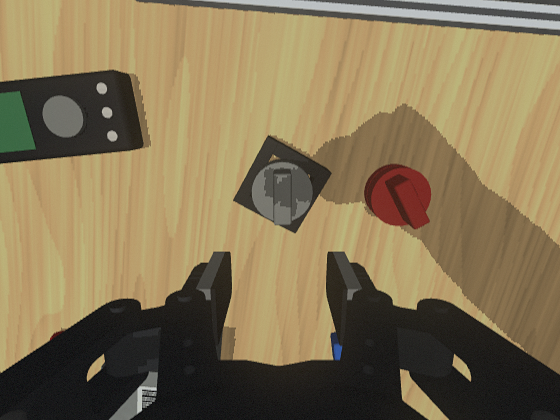

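View pics/c9.png

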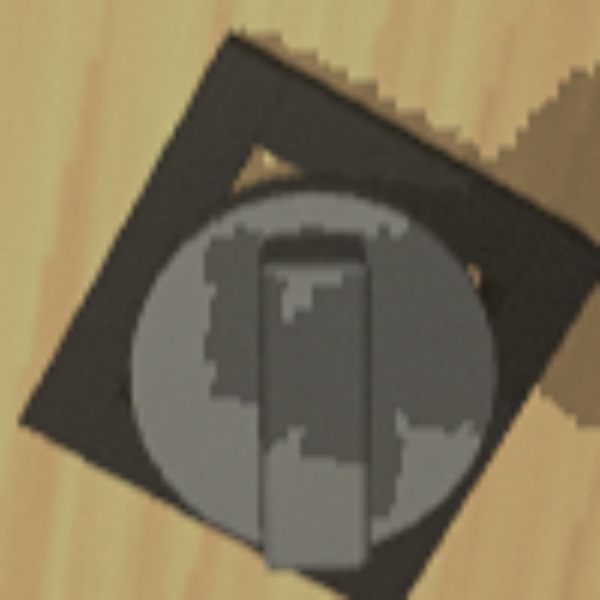

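Now the bar is vertical in the image, between x=274 and x=291, so it is aligned with the jaws. Measuring again from this rotated view.

Run:
```python
from h import *; from kin import *; from station import bot
s=load("w9")
Q=[(230+x/6,130+y/6) for x,y in [(261,264),(367,264),(369,567),(267,570)]]
P=poly(s,Q,.088);print(P.mean(0))
for a,b in((0,1),(3,2),(3,0),(2,1)): d=P[b]-P[a];print(np.hypot(*d)*1000,np.degrees(np.arctan2(d[1],d[0])))
B=[(230+x/6,130+y/6) for x,y in [(131,375),(497,375)]];print(poly(s,B,.058).mean(0))
```

```text
[ 0.46678993 -0.3256603 ]
14.884448438205608 -171.30675550138514
14.91588644834942 -169.5408862139333
45.0864929313622 -80.41050964884968
44.627302932343795 -80.37001506303
[ 0.46673986 -0.32559663]
```

>>> {"method": "jog_arm", "body": {
  "plan": [
    [0.02, -0.0024, 0.0037, -0.01, 0, 0, 0],
    [0.04, 0, 0, 0, 0, 0, 0],
    [0.04, 0, 0, 0, 0, 0, 0],
    [0.035, 0, 0, 0, 0, 0, 0],
    [0.022, 0, 0, 0, 0, 0, 0],
    [0.01, 0, 0, 0, 0, 0, 0],
    [0, 0, 0, 0, 0, 0, 0],
    [0, 0, 0, 0, 0, 0, 0]
  ]
}}

```text
time_s: 15.45
tool_pos: [0.4674, -0.3268, 0.0659]
tool_rot: [0.705, 0.057, -0.704, 0.058]
ft_force: [-0.5, -0.1, 1.6]
finger_gap: 0.0425
```

Run:
```python
from station import bot
from h import *;from kin import *
st=bot.state();print(st["time_s"],st["tool_pos"],st["ft_force"],st["finger_gap"])
s=bot.snapshot("wrist");pickle.dump(s,open("pics/w10.pkl","wb"));cv2.imwrite(f"pics/w10.png",s["pixels"][:,:,::-1])
```

```text
15.45 [ 0.46741716 -0.32678524  0.06593245] [-0.47014027 -0.14506544  1.56828684] 0.04254366437377645
```

View pics/w10.png

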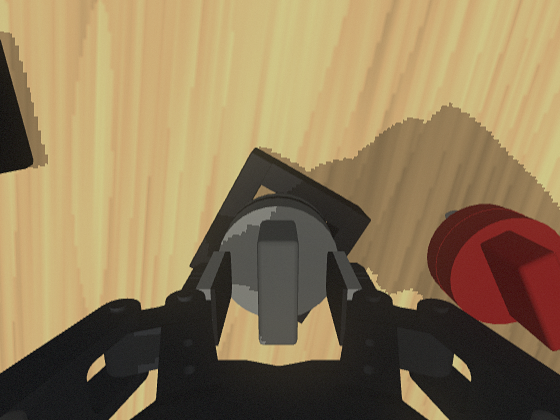

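>>> {"method": "jog_arm", "body": {
  "plan": [
    [0.003, -0.0014, 0.0005, 0, 0, 0, 0],
    [0, 0, 0, 0, 0, 0, -0.3],
    [0, 0, 0, 0, 0, 0, -0.6],
    [0, 0, 0, 0, 0, 0, -1],
    [0, 0, 0, 0, 0, 0, -1],
    [0, 0, 0, 0, 0, 0, -1]
  ]
}}

```text
time_s: 16.25
tool_pos: [0.4666, -0.3249, 0.0622]
tool_rot: [0.705, 0.058, -0.704, 0.058]
ft_force: [2.3, 1.6, 3.6]
finger_gap: 0.0152
```

Run:
```python
from station import bot
from h import *;from kin import *
st=bot.state();print(st["time_s"],st["tool_pos"],st["ft_force"],st["wrist_torque"],st["finger_gap"])
print(np.degrees(np.arctan2(*R.from_quat(st["tool_rot"]).as_matrix()[[1,0],2])))
s=bot.snapshot("wrist");pickle.dump(s,open("pics/w11.pkl","wb"));cv2.imwrite(f"pics/w11.png",s["pixels"][:,:,::-1])
```

```text
16.25 [ 0.4666274  -0.32491215  0.06223314] [2.26168124 1.62189391 3.57927105] [ 0.33735351 -0.45916168  0.02000427] 0.015188588657011375
-170.61834361396018
```

View pics/w11.png

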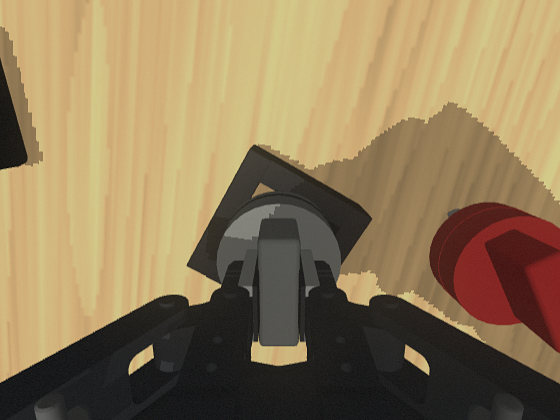

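>>> {"method": "jog_arm", "body": {
  "plan": [
    [-0.008, 0, 0, 0, 0, 0, -1],
    [-0.02, 0, 0, 0, 0, 0, -1],
    [-0.035, 0, 0, 0, 0, 0, -1],
    [-0.04, 0, 0, 0, 0, 0, -1],
    [-0.035, -0.008, -0.004, 0, 0, 0, -1],
    [0, -0.025, -0.012, 0, 0, 0, -1],
    [0, -0.04, -0.019, 0, 0, 0, -1],
    [0, -0.04, -0.019, 0, 0, 0, -1]
  ]
}}

```text
time_s: 17.3
tool_pos: [0.4994, -0.2038, 0.1992]
tool_rot: [-0.704, -0.057, 0.706, -0.057]
ft_force: [0.1, -0.4, -3.0]
finger_gap: 0.0153
```

>>> {"method": "jog_arm", "body": {
  "plan": [
    [0, -0.04, -0.019, 0, 0, 0, -1],
    [0, -0.04, -0.019, 0, 0, 0, -1],
    [0, -0.04, -0.019, 0, 0, 0, -1],
    [0, -0.035, -0.017, 0, 0, 0, -1],
    [0, -0.02, -0.01, 0, 0, 0, -1],
    [0, -0.008, -0.004, 0, 0, 0, -1],
    [0, 0, 0, 0.15, 0, 0, -1],
    [0, 0, 0, 0.145, 0, 0, -1]
  ]
}}

```text
time_s: 18.3
tool_pos: [0.5568, -0.0107, 0.1993]
tool_rot: [-0.705, 0.049, 0.706, 0.048]
ft_force: [-0.4, 0.2, -2.4]
finger_gap: 0.0151
```

>>> {"method": "jog_arm", "body": {
  "plan": [
    [0, 0, 0, 0, 0, 0, -1],
    [0, 0, 0, 0, 0, 0, -1]
  ]
}}

```text
time_s: 18.55
tool_pos: [0.5573, -0.0104, 0.1996]
tool_rot: [-0.705, 0.046, 0.706, 0.046]
ft_force: [1.0, -0.6, -3.3]
finger_gap: 0.015
```

Run:
```python
from station import bot
from h import *;from kin import *
st=bot.state();print(st["time_s"],st["tool_pos"],st["ft_force"],st["wrist_torque"],st["finger_gap"],st["q"])
print(np.degrees(np.arctan2(*R.from_quat(st["tool_rot"]).as_matrix()[[1,0],2])))
print(move(st,(.5611,-.0021,.15),np.radians(172.4)))
s=bot.snapshot("wrist");pickle.dump(s,open("pics/w12.pkl","wb"));cv2.imwrite(f"pics/w12.png",s["pixels"][:,:,::-1])
s=bot.snapshot("side");pickle.dump(s,open("pics/side12.pkl","wb"));cv2.imwrite(f"pics/side12.png",cv2.resize(s["pixels"][100:250,230:410,::-1],None,fx=4,fy=4))
```

```text
18.55 [ 0.55730521 -0.01043273  0.19959256] [ 0.96787802 -0.61099065 -3.2855396 ] [-0.00275697  0.05827612  0.05622295] 0.014990558406633147 [-1.84235083e-02  3.30676413e-01 -1.20667598e-01  1.12036447e+00
 -5.11926644e-04 -1.45876096e+00]
172.525255754989
(array([ 0.0496, -0.0088, -0.0027]), array([ 0.0022,  0.0008, -0.0006]))
```

View pics/w12.png

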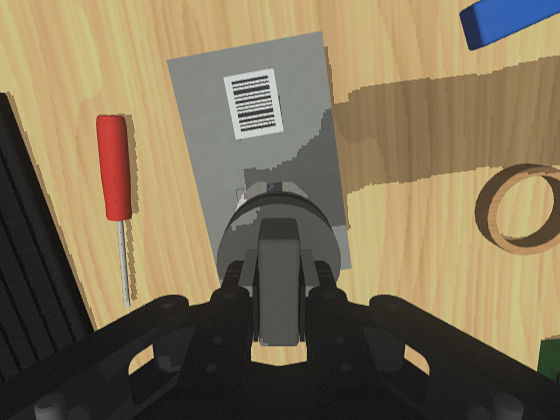

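View pics/side12.png

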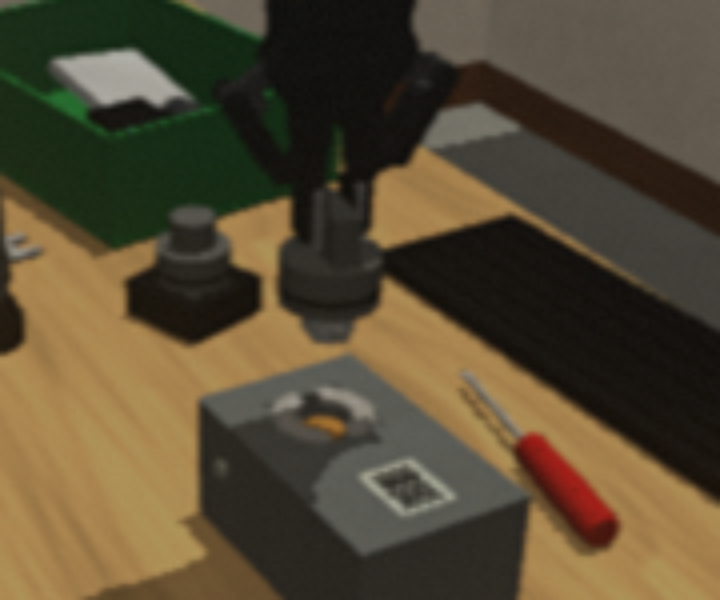

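The pack is held over the dock, and the label is visible at (253,103). This view's angle differs by about 110°, so I'll use the label to cross-check the dock position.

Run:
```python
from h import *
s=load("w12");hsv=cv2.cvtColor(s["pixels"],cv2.COLOR_RGB2HSV).astype(int);S,V=hsv[...,1],hsv[...,2]
roi=np.zeros(S.shape,bool);roi[60:145,215:290]=1
m=(roi&(S<60)&(V>165)).astype(np.uint8)*255;m=cv2.morphologyEx(m,cv2.MORPH_CLOSE,np.ones((9,9)))
c=max(cv2.findContours(m,0,1)[0],key=cv2.contourArea)[:,0]
r=cv2.minAreaRect(poly(s,c,.084).astype(np.float32)*1000);print("label",r)
for yaw in (.0425,np.radians(r[2]%90)): print(np.array(r[0])+85*np.array([-np.sin(yaw),np.cos(yaw)]))
```

```text
label ((564.9644775390625, -87.61154174804688), (36.018314361572266, 44.138912200927734), 2.182112693786621)
[561.35306495  -2.68829582]
[561.72803072  -2.67317932]
```

>>> {"method": "jog_arm", "body": {
  "plan": [
    [0, -0.0088, -0.0028, 0, 0, 0, -1],
    [0.025, 0, 0, 0, 0, 0, -1],
    [0.02, 0, 0, 0, 0, 0, -1],
    [0.005, 0, 0, 0, 0, 0, -1],
    [0, 0, 0, 0, 0, 0, -1],
    [0, 0, 0, 0, 0, 0, -1]
  ]
}}

```text
time_s: 19.4
tool_pos: [0.5626, -0.0013, 0.1508]
tool_rot: [0.706, -0.046, -0.705, -0.047]
ft_force: [-0.6, 0.5, -3.3]
finger_gap: 0.015
```

Run:
```python
from station import bot
from h import *;from kin import *
for i in range(1):
    st=bot.state();print(st["time_s"],st["tool_pos"],st["ft_force"],st["wrist_torque"])
print(move(st,(.5612,-.0022,.145),np.radians(172.5)))
s=bot.snapshot("side");pickle.dump(s,open("pics/side13.pkl","wb"));cv2.imwrite(f"pics/side13.png",cv2.resize(s["pixels"][140:240,260:380,::-1],None,fx=6,fy=6))
st=bot.state();print(move(st,(.5612,-.0022,.145),np.radians(172.5)))
```

```text
19.4 [ 0.56256096 -0.00128643  0.15079571] [-0.58968139  0.53357154 -3.29184766] [-0.00715836 -0.06048467 -0.01415507]
(array([0.0058, 0.0011, 0.0012]), array([-0.0006, -0.0018,  0.0003]))
(array([0.0058, 0.0011, 0.0013]), array([-0.0006, -0.002 ,  0.0003]))
```

View pics/side13.png

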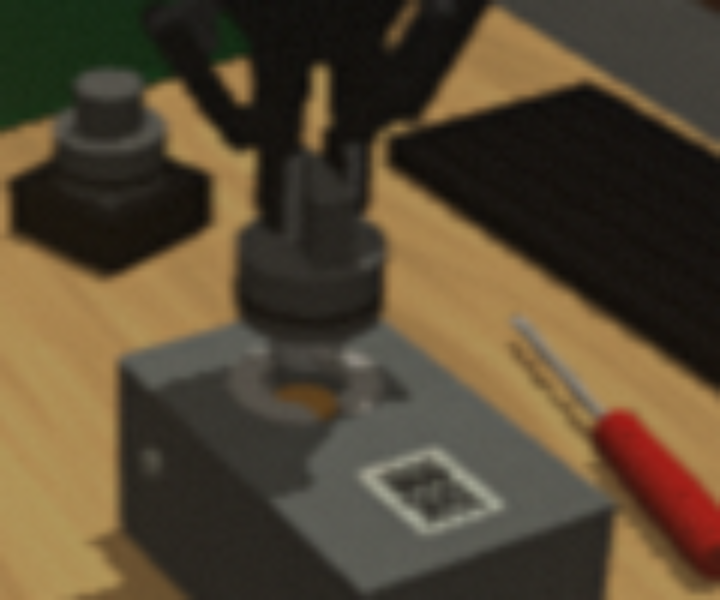

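>>> {"method": "jog_arm", "body": {
  "plan": [
    [0.004, 0.0011, 0.0012, 0, 0, 0, -1],
    [0.003, 0, 0, 0, 0, 0, -1],
    [0, 0, 0, 0, 0, 0, -1],
    [0, 0, 0, 0, 0, 0, -1]
  ]
}}

```text
time_s: 19.95
tool_pos: [0.5604, -0.0023, 0.1428]
tool_rot: [-0.706, 0.047, 0.706, 0.047]
ft_force: [-0.2, -0.2, -2.3]
finger_gap: 0.015
```

```bash
cat > q.py <<'E'
from station import bot
from kin import *
st=bot.state();print(st["time_s"],st["tool_pos"],st["ft_force"].round(2),st["wrist_torque"].round(3),st["finger_gap"])
m=R.from_quat(st["tool_rot"]).as_matrix();print(np.degrees(np.arctan2(m[1,2],m[0,2])),m[2].round(4))
print(move(st,(.5612,-.0022,.1172),np.radians(172.5)))
E
python3 q.py
```

```text
19.95 [ 0.56039254 -0.00233121  0.14280561] [-0.24 -0.19 -2.33] [0.014 0.01  0.024] 0.014990232900916941
172.4571231584114 [-1.  0.  0.]
(array([ 0.0256, -0.0002, -0.0008]), array([-0.0007,  0.    , -0.    ]))
```

>>> {"method": "jog_arm", "body": {
  "plan": [
    [0.002, 0, -0.0008, 0, 0, 0, -1],
    [0.003, 0, 0, 0, 0, 0, -1],
    [0.003, 0, 0, 0, 0, 0, -1],
    [0, 0, 0, 0, 0, 0, -1]
  ]
}}

```text
time_s: 20.45
tool_pos: [0.5608, -0.0024, 0.1344]
tool_rot: [-0.705, 0.047, 0.706, 0.046]
ft_force: [-0.7, -0.3, -3.2]
finger_gap: 0.015
```

```bash
python3 q.py
```

```text
20.45 [ 0.56080704 -0.00240664  0.1343553 ] [-0.7  -0.34 -3.22] [-0.031  0.031  0.001] 0.01499351583135334
172.4605428476136 [-1.e+00  1.e-04  9.e-04]
(array([ 0.0172, -0.0003, -0.0004]), array([-0.0007,  0.0009, -0.0001]))
```

>>> {"method": "jog_arm", "body": {
  "plan": [
    [0.003, 0, 0, 0, 0, 0, -1],
    [0.003, 0, 0, 0, 0, 0, -1],
    [0.002, 0, 0, 0, 0, 0, -1],
    [0, 0, 0, 0, 0, 0, -1]
  ]
}}

```text
time_s: 20.95
tool_pos: [0.5614, -0.0024, 0.1271]
tool_rot: [0.706, -0.046, -0.705, -0.047]
ft_force: [-1.2, -0.4, 1.6]
finger_gap: 0.0146
```

```bash
python3 q.py
```

```text
20.95 [ 0.5614113  -0.00243467  0.12710863] [-1.18 -0.4   1.62] [ 0.009  0.109 -0.016] 0.014641386002620263
172.457836831178 [-1.e+00 -1.e-04 -7.e-04]
(array([ 0.0099, -0.0002,  0.0002]), array([-0.0007, -0.0007,  0.0001]))
```

>>> {"method": "jog_arm", "body": {
  "plan": [
    [0.003, 0, 0, 0, 0, 0, -1],
    [0.003, 0, 0, 0, 0, 0, -1],
    [0.003, 0, 0, 0, 0, 0, -1],
    [0.001, 0, 0, 0, 0, 0, -1],
    [0, 0, 0, 0, 0, 0, -1]
  ]
}}

```text
time_s: 21.58
tool_pos: [0.5615, -0.0024, 0.1172]
tool_rot: [0.706, -0.046, -0.705, -0.047]
ft_force: [-0.9, 0.5, 4.6]
finger_gap: 0.0151
```

```bash
python3 q.py
```

```text
21.575 [ 0.56149029 -0.00240463  0.11722012] [-0.91  0.46  4.64] [-0.011  0.334 -0.043] 0.015062657083611328
172.46182205275375 [-1.e+00 -1.e-04 -8.e-04]
(array([ 0.    , -0.0002,  0.0003]), array([-0.0007, -0.0008,  0.0001]))
```

>>> {"method": "jog_arm", "body": {
  "plan": [
    [0.001, 0, 0, 0, 0, 0, -1],
    [0.001, 0, 0, 0, 0, 0, -1],
    [0, 0, 0, 0, 0, 0, -1]
  ]
}}

```text
time_s: 21.95
tool_pos: [0.5616, -0.0024, 0.1172]
tool_rot: [0.706, -0.046, -0.705, -0.047]
ft_force: [-4.2, -0.4, 17.1]
finger_gap: 0.0149
```

```bash
python3 q.py
```

```text
21.95 [ 0.56157927 -0.00241167  0.11716816] [-4.22 -0.4  17.05] [-0.053  1.22  -0.006] 0.014929332128894628
172.46131070636872 [-1.0e+00 -3.0e-04 -2.1e-03]
(array([-0.    , -0.0002,  0.0004]), array([-0.0007, -0.0021,  0.0003]))
```

>>> {"method": "jog_arm", "body": {
  "plan": [
    [-0.001, 0, 0, 0.05, 0, 0, -1],
    [0, 0, 0, 0.1, 0, 0, -1],
    [0, 0, 0, 0.1, 0, 0, -1],
    [0, 0, 0, 0.1, 0, 0, -1],
    [0, 0, 0, 0, 0, 0, -1]
  ]
}}

```text
time_s: 22.58
tool_pos: [0.5618, -0.0032, 0.1172]
tool_rot: [0.687, -0.169, -0.686, -0.169]
ft_force: [-1.3, -2.2, 10.7]
finger_gap: 0.0149
```

```bash
python3 q.py
```

```text
22.575 [ 0.56179083 -0.00321707  0.11723208] [-1.32 -2.18 10.75] [-0.347  0.709 -0.014] 0.01491443562295727
152.34319086437029 [-1.0e+00  5.0e-04 -2.5e-03]
(array([ 0.    , -0.0006,  0.001 ]), array([-0.3518, -0.0024, -0.001 ]))
```

>>> {"method": "jog_arm", "body": {
  "plan": [
    [0, 0, 0, 0.12, 0, 0, -1],
    [0, 0, 0, 0.12, 0, 0, -1],
    [0, 0, 0, 0.12, 0, 0, -1],
    [0, 0, 0, 0.12, 0, 0, -1],
    [0, 0, 0, 0.12, 0, 0, -1],
    [0, 0, 0, 0.12, 0, 0, -1],
    [0, 0, 0, 0.12, 0, 0, -1],
    [0, 0, 0, 0, 0, 0, -1]
  ]
}}

```text
time_s: 23.58
tool_pos: [0.5616, -0.0027, 0.1172]
tool_rot: [0.559, -0.434, -0.558, -0.434]
ft_force: [-2.7, -1.4, 10.6]
finger_gap: 0.015
```

```bash
python3 q.py
```

```text
23.575 [ 0.56155005 -0.00267258  0.1171808 ] [-2.72 -1.35 10.64] [-0.04   0.732 -0.027] 0.014963699514393494
104.21972207908162 [-1.0e+00 -1.4e-03 -8.0e-04]
(array([-0.    ,  0.0002,  0.0005]), array([-1.1917e+00, -1.6000e-03,  7.0000e-04]))
```

>>> {"method": "jog_arm", "body": {
  "plan": [
    [0, 0, 0, 0.08, 0, 0, -1],
    [0, 0, 0, 0.08, 0, 0, -1],
    [0, 0, 0, 0.05, 0, 0, -1],
    [0, 0, 0, 0.02, 0, 0, -1],
    [0, 0, 0, 0, 0, 0, -1]
  ]
}}

```text
time_s: 24.2
tool_pos: [0.5616, -0.0026, 0.1172]
tool_rot: [0.505, -0.495, -0.504, -0.496]
ft_force: [-2.2, -0.7, 10.8]
finger_gap: 0.0149
```

```bash
python3 q.py
```

```text
24.2 [ 0.56156971 -0.0025636   0.11719646] [-2.24 -0.67 10.77] [-0.036  0.669  0.004] 0.014868263975266117
91.09725192007487 [-1.0e+00 -1.6e-03 -3.0e-04]
(array([-0.    ,  0.0004,  0.0004]), array([-1.4207e+00, -1.4000e-03,  1.1000e-03]))
```

>>> {"method": "jog_arm", "body": {
  "plan": [
    [0, 0, 0, 0.03, 0, 0, -1],
    [0, 0, 0, 0.02, 0, 0, -1],
    [0, 0, 0, 0, 0, 0, -1]
  ]
}}

```text
time_s: 24.58
tool_pos: [0.5616, -0.0024, 0.1172]
tool_rot: [-0.493, 0.507, 0.492, 0.508]
ft_force: [-3.0, -0.5, 10.4]
finger_gap: 0.0148
```

```bash
python3 q.py
python3 - <<'E'
from station import bot
from h import *
s=bot.snapshot("wrist");pickle.dump(s,open("pics/w14.pkl","wb"));cv2.imwrite(f"pics/w14.png",s["pixels"][:,:,::-1])
s=bot.snapshot("side");cv2.imwrite(f"pics/side14.png",cv2.resize(s["pixels"][110:240,200:380,::-1],None,fx=4,fy=4))
E
```

```text
24.575 [ 0.56158909 -0.00242356  0.11718662] [-3.02 -0.46 10.36] [0.015 0.68  0.651] 0.014784726346265707
88.33685985030316 [-1.0e+00 -1.6e-03 -2.0e-04]
(array([-0.    ,  0.0004,  0.0002]), array([-1.4689e+00, -1.3000e-03,  1.2000e-03]))
```

View pics/w14.png

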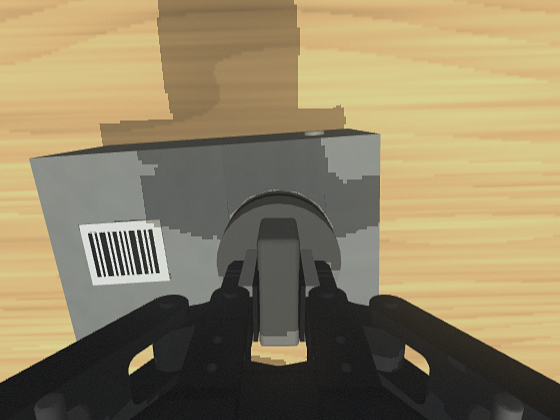

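View pics/side14.png

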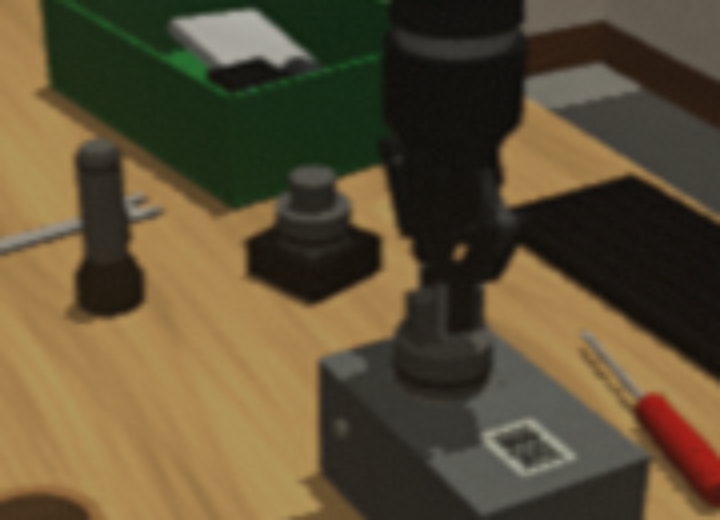

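>>> {"method": "jog_arm", "body": {
  "plan": [
    [0.001, 0, 0, 0, 0, 0, -1],
    [0, 0, 0, 0, 0, 0, -1],
    [0, 0, 0, 0, 0, 0, -1],
    [0, 0, 0, 0, 0, 0, -1],
    [0, 0, 0, 0, 0, 0, -1],
    [0, 0, 0, 0, 0, 0, -1]
  ]
}}

```text
time_s: 25.42
tool_pos: [0.5616, -0.0024, 0.1172]
tool_rot: [-0.493, 0.507, 0.492, 0.508]
ft_force: [-4.8, -0.8, 16.8]
finger_gap: 0.0148
```

```bash
python3 q.py
python3 - <<'E'
from station import bot
bot.sign_off()
E
python3 q.py
```

```text
25.425 [ 0.56161794 -0.00242193  0.11716595] [-4.78 -0.77 16.76] [0.037 1.075 0.687] 0.014800566579018876
88.34405277670268 [-1.0e+00 -2.3e-03 -2.0e-04]
(array([-0.    ,  0.0004,  0.0002]), array([-1.4688, -0.0018,  0.0017]))
the job is handed in; nothing more can be done
the job is handed in; nothing more can be done
```

I did the whole job and handed it in at 25.4 s. The sign-off gives no verdict, so what follows rests on my own checks.

- **Scanner over the label:** I held the scanner upright and still for over a second, with its window about 7 cm above the label. The side view put it about 4 mm off the label's centre, within the 15 mm limit.
- **Scanner put back:** I stood it on the bench where it came from and let go. Later side pictures show it upright and clear of the arm.
- **Pack in the dock:** The bar-handle pack went through the slots and down onto the ring, then turned clockwise until it hit the stop. The twisting moment rose from 0 to 0.65 N m there.
- **Final hold:** The gripper still holds the pack, pressing down with about 17 N. The finger gap is 14.8 mm and the tool is at its fully-home height. It is within 1 mm of the socket position I measured, with negligible tilt.
- **Everything else:** Nothing else was touched. The last pictures show the spare pack, driver, spanner and keyboard in place; the meter and the red look-alike were not in those views.

**Small disagreements:** At the stop, the gripper reads about 4° (0.07 rad) past the dock axis I measured, inside the 0.25 rad limit. I put this down to the fingers giving slightly under the twist and to measuring error. While free, the arm settled up to about 1.5 mm from its commanded position, and I corrected that before pushing the pack in.

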